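Clamp the wooden block under the slanted thumbscrew

ROBOT

A 6-joint arm with a two-finger parallel gripper is mounted at the origin on a cart in front of the work surface, level with it; the furniture and walls round the work are solid. World frame = base frame: x ahead of the robot, y to its left, z up, the work surface at z = 0. Lengths are in m, angles in degrees, forces in N, time in s.
With the tool pointing down it reaches from about 0.3 to 0.75 m from the base axis. Payload 8.5 kg.
Tool frame: the origin (TCP) lies on the centre line of the jaws, within the pads' length; the fingertips stand env.tips_ahead ahead of it and the grasp point (between the pads) lies 8 mm behind it (env.tips_ahead is the distance from the TCP to the fingertips, in m); z points along the fingers, y is the direction in which the jaws open and shut (so a half turn about z gives the same grasp; the last joint's range is limited). The gripper opens to 85 mm and grips with 20 to 120 N. Pads are 22 mm wide; open, the fingers measure 114 mm over their backs; the gripper's body (76 mm by 85 mm) begins 54 mm behind the grasp point. The pads swing forward as they close: fully open they stand 13 mm farther back than shut.
Start: joints at [54.013, 21.807, 74.336, -0, 83.858, -12.336], TCP at [0.221, 0.504, 0.242] pointing down, gripper open.
Joint ranges: [-178.18, 178.18], [-50.72, 133.34], [12.68, 142.11], [-81.47, 261.47], [9.98, 163.14], [-165.26, 165.26]. Speed limits (degrees/s): [136.94, 136.94, 180, 180, 180, 180].

INTERFACE

Orientations are given as a 3x3 rotation matrix whose columns are the frame's x, y, z axes.
In Python, from rig import env gives the robot as it stands.
- The arm moves only by the tool servo_tool, never from a script. Its argument "commands" is a list of rows, each an object with "linear": the shift along the tool's x, y, z in mm, a list of three; "angular": the turn, a rotation vector about the tool's x, y, z in degrees, a list of three; "gripper": the opening, from -1 (shut) to 1 (fully open). In form: [{"linear": [x, y, z], "angular": [rx, ry, rz], "gripper": gripper}, ...]. A call has 1 to 20 rows; each row is the pose to reach, as a shift and turn from the pose commanded when the call began, along the tool's axes at that moment; what a row does not reach only later rows make up. A row lasts 1/10 s, in which the tool goes at most 50 mm and 8.59 degrees, less where a joint would pass 70% of its speed; a pose out of reach is approached as far as the arm can. A call with a gripper value outside its range is refused whole. The fingers move at their own pace and stop on an object; "force" is the grip in N (left out, the last holds). Time passes only in rows, so rows that repeat a pose let the fingers close. It gives the time, the measured TCP pose, the force and the opening at its end, in the units of the state.
- env.observe(): the state, without advancing time (a new reading comes with each control period).
- env.get_image(name): name is "scene" or "top"; returns a dict with "frame" (420x560x3 uint8, blue, green, red), "fx", "fy", "cx", "cy" (pixels), "cam_to_world" (4x4, takes a point from camera to world coordinates). Camera axes: x right, y up, looking along -z (the intrinsics and any distortion apply to the point x, -y, -z); pixel columns grow to the right and rows downward; lengths in m; the calibration is good to about 2 mm. A picture is of the moment at which its call begins. There is no depth.
- env.close_job(): hands the job in, once; it reports no verdict.
Trained networks look in a picture, given as the dict that the camera call returned (one of the last four; its "shot" number tells which), for a name from the list of things; names that differ only in an ending like _2 or _b are one class to them, and where a whole thing is asked for, a point or a joint stands for the part that bears it (a point fixed in the world has none). Each returns a list of dicts, best first, with "confidence" (0 to 1); they miss things now and then, are a little off and sometimes report something else, mostly with a low value. They report only what shows in the picture. A call takes as long as a camera call. They do not tell look-alikes from the thing itself.
- env.trace(picture, query): "pixels" (420x560 bool, what is visible of it) and "extent" ([left, top, right, bottom] in pixels, round what is visible of it).
The state is a dict: "time_s": time; "q": joint angles; "qvel": joint speeds; "joint_efforts": joint torques, N m; "position": TCP position; "tool_rot": TCP orientation; "ft_force": force on the tool from outside, world axes, zero at the start; "wrist_torque": the same for the moment, N m; "grip_width": finger opening in m.
Only numpy, scipy, OpenCV 4.12 (cv2) and the standard library are available. Lean on these libraries where they do the work, as an engineer would, in place of code of your own. Each camera call takes 0.05 s, during which the arm holds its last target.

TASK

Lay the wooden block flat on the bed of the blue clamping fixture, lengthwise on its centre line with one end square against the steel fence at the back, and let go of it. Then turn the slanted brass thumbscrew clockwise until its foot presses firmly on the block's front top edge, stopping when you feel the resistance rise - do not force it further. Leave the block clamped and do not disturb the other things on the bench.

Things in the scene. Friction and masses are not known exactly. Their poses are not given: they have to be found in the camera images.
- block: Light wooden block, 110 (its x) x 42 (its y) x 30 mm, about 0.1 kg, with two dark dots on top. Loose, lying on the table to the right of the fixture. Origin: centre of its underside; z up.
- fixture: Blue clamping fixture, fixed to the table: base plate 215 x 120 mm, its top (the bed) 14 mm above the table. Origin at table level; x points from the thumbscrew to the fence (roughly away from the robot), y left, z up. In front, at x = -44 to -90 mm, two blue cheeks (42 mm wide overall) carry a steel nut for the thumbscrew, up to 95 mm above the table.
- block_home (a point): Where the centre of the block's underside lies when it is home: on the bed, on the centre line, 25 mm behind the fixture's origin, 14 mm above the table; axes as the fixture's. The block's front end is then 55 mm in front of this point. The bed is clear here; with the screw backed out as at the start the foot stays in front of and above this end, so the block can be lowered straight down up to 5 mm short of the fence.
- fence_face (a point): Middle of the lower edge, at bed height, of the dark steel fence's face, which stands across the back of the bed: 100 mm wide, 26 mm high, facing the thumbscrew (-x). 55 mm behind block_home. Axes as the fixture's.
- thumbscrew_head (a point): Centre of the knurled brass thumbscrew head, 36 mm diameter, 24 mm thick, about 0.12 m above the table. z is the screw axis, up out of the head, leaning 27 degrees from vertical to the fixture's -x (towards the robot): grip it with the tool tilted along it. x, y turn with the head. 23 mm of slim neck (18 mm diameter) lie free between the head and the steel nut below it.
- thumbscrew: The same head, same axes. It is captive: it turns but does not travel; the spindle with the foot does. Clockwise seen from above (right-hand about -z) drives the foot down, steeply: 6.5 mm per rad. Steady friction 0.22 N m; the foot meets a block lying home after 2.1 to 3.0 rad, differing each time. From there resistance rises by 0.34 N m per rad (clamping force 52 N per rad). It stays where left, holding about 34 N.
- foot: Black round foot, 16 mm diameter, on the lower end of the thumbscrew's spindle; it does not turn, and is sprung 8 N/mm along the screw axis. Origin: centre of its pressing face; z along the screw axis, up to the head.
- tape_measure: Black and yellow tape measure, 70 x 76 x 39 mm, bystander. Origin under its centre.
- screwdriver_red: Screwdriver with red handle, 199 mm long, bystander. Origin under its centre.
- paint_red: White paint pot with red lid, 58 mm diameter, 60 mm high, bystander. Origin under its centre.
- marker_black: White marker with black cap, 130 mm long, 14 mm thick, bystander. Origin under its centre.
Mind the look-alikes: they are no part of the job. What is shaped like the block but purple or turquoise is not meant.

How it is judged:
By the outcome, as a careful person would: the job done as asked, in the order asked, and still so for the second after the job is handed in, with the robot touching nothing.
It also fails if it takes over 72 s, if anything falls off the work surface, if the arm or the gripper's body presses on something with over 40 N, if the wrist force passes 120 N, or if a joint passes its speed limit or range.

## Working session

There is one attempt and no reset: what is moved stays moved. The work goes in short steps, Python scripts to look and compute and a tool call to move; the robot and the scene stay as the last step left them, time stands still between calls to the robot, and variables do not carry over. Pictures are saved under pics/ and viewed, and the job is handed in when it is done.

Besides the shell and the picture viewer there is one more tool, called after "Request:" in YAML: its name, and indented under it one key for each argument. servo_tool: Moves the arm, as the interface text tells. Its arguments: {"type":"object","properties":{"commands":{"type":"array","items":{"type":"object","properties":{"linear":{"type":"array","items":{"type":"number"}},"angular":{"type":"array","items":{"type":"number"}},"gripper":{"type":"number"}}}},"force":{"type":"number"}},"required":["commands"]}

```bash
ls; mkdir -p pics; python3 - <<'E'
from rig import env
import cv2
print(env.observe(), env.tips_ahead)
for n in("scene","top"):
    p=env.get_image(n); cv2.imwrite(f"pics/{n}0.png",p["frame"]); print(n,{k:v for k,v in p.items() if k!="frame"})
E
```

```text
pics
{'time_s': 0.0, 'q': array([ 5.40137032e+01,  2.18427103e+01,  7.43868914e+01,  4.47758508e-04,
        8.38584780e+01, -1.23328353e+01]), 'qvel': array([-0.05271646, -0.03270405, -0.01088871, -0.09279632,  0.01284976,
        0.05847103]), 'joint_efforts': array([ 4.68146809e-04, -4.48471212e+01, -2.31277925e+01, -1.46359844e-04,
        4.80396469e-03,  1.17070419e-05]), 'position': array([0.2204628 , 0.50356571, 0.24168307]), 'tool_rot': array([[-9.15988283e-01,  4.01203986e-01, -9.09579663e-04],
       [ 4.01204877e-01,  9.15987506e-01, -1.23933539e-03],
       [ 3.35937310e-04, -1.50014449e-03, -9.99998818e-01]]), 'ft_force': array([-0.02027076,  0.33166619, -0.03964283]), 'wrist_torque': array([ 0.01727127, -0.04400458, -0.00448868]), 'grip_width': 0.0853958671835099} 0.011
scene {'fx': 455.7864720147847, 'fy': 455.7864720147847, 'cx': 284.9361152068807, 'cy': 211.649672634696, 'cam_to_world': array([[ 0.61390104,  0.59380959, -0.52011123,  0.04630565],
       [-0.78931693,  0.47028953, -0.39472336, -0.40223157],
       [ 0.01021235,  0.65285368,  0.7574152 ,  0.87848192],
       [ 0.        ,  0.        ,  0.        ,  1.        ]]), 'shot': 1}
top {'fx': 395.4715387005984, 'fy': 395.4715387005984, 'cx': 281.3131043260771, 'cy': 209.50312985884642, 'cam_to_world': array([[ 2.05049489e-02,  9.81587967e-01, -1.89906844e-01,
         3.82718669e-01],
       [-9.99777312e-01,  2.10789388e-02,  1.00286007e-03,
        -1.03950421e-02],
       [ 4.98743013e-03,  1.89843991e-01,  9.81801602e-01,
         1.17783280e+00],
       [ 0.00000000e+00,  0.00000000e+00,  0.00000000e+00,
         1.00000000e+00]]), 'shot': 2}
```

View pics/scene0.png

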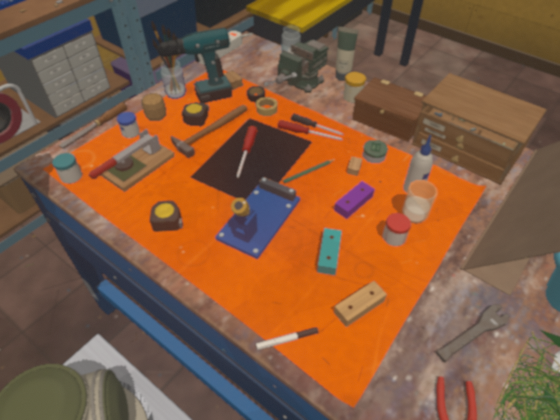

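View pics/top0.png

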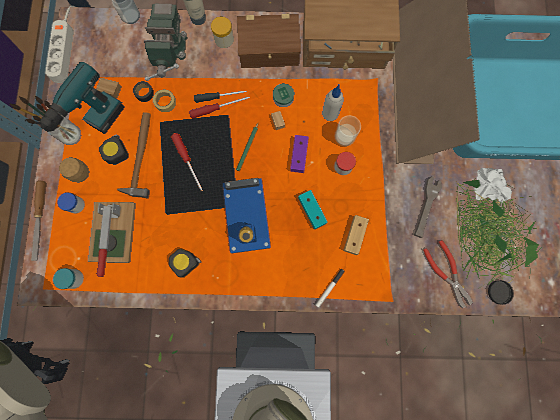

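Candidates for the block: wooden (top 355,235 / scene 360,303), turquoise (top 312,209 / scene 330,250), and purple (top 299,154 / scene 354,199). There is also a small wooden cube at top 278,120. The light wooden one with two dots is the block. Next I check it in a close crop and measure.

```bash
cat > h.py <<'E'
from rig import env
import numpy as np, cv2
def proj(p,P):
    T=np.linalg.inv(p["cam_to_world"]); c=(T[:3,:3]@np.atleast_2d(P).T).T+T[:3,3]
    return np.c_[p["cx"]+p["fx"]*c[:,0]/-c[:,2], p["cy"]-p["fy"]*c[:,1]/-c[:,2]]
def plane(p,uv,z):
    uv=np.atleast_2d(uv).astype(float)
    d=np.c_[(uv[:,0]-p["cx"])/p["fx"],-(uv[:,1]-p["cy"])/p["fy"],-np.ones(len(uv))]@p["cam_to_world"][:3,:3].T
    o=p["cam_to_world"][:3,3]
    return o+d*((z-o[2])/d[:,2])[:,None]
def crop(p,x0,y0,x1,y1,s,name,pts=None):
    im=cv2.resize(p["frame"][y0:y1,x0:x1],None,fx=s,fy=s,interpolation=cv2.INTER_CUBIC)
    if pts is not None:
        for u,v in pts: cv2.circle(im,(int((u-x0+.5)*s),int((v-y0+.5)*s)),2,(0,255,0),-1)
    cv2.imwrite("pics/"+name,im)
E
python3 - <<'E'
from h import *
for n in("top","scene"):
    p=env.get_image(n)
    for q in("block","fixture","thumbscrew","foot","tape_measure","marker_black","paint_red"):
        for r in env.trace(p,q)[:3]:
            m=r["pixels"]; v,u=np.nonzero(m); 
            c=np.array([u.mean(),v.mean()])
            print(n,q,round(r["confidence"],2),r["extent"],len(u),c.round(1),plane(p,c,{'block':.03,'fixture':.014,'thumbscrew':.13}.get(q,.02)).round(3), p["frame"][m].mean(0).round())
    if n=="top":
        crop(p,200,160,400,310,4,"c_top.png")
    else: crop(p,200,170,400,330,4,"c_sc.png")
E
```

```text
top block 0.98 [288.3, 135.5, 308.9, 171.8] 506 [299.3 153.5] [[ 0.779 -0.063  0.03 ]] [136.  56. 110.]
top block 0.91 [344.0, 214.3, 367.8, 255.0] 562 [355.9 234.8] [[ 0.534 -0.231  0.03 ]] [ 94. 140. 172.]
top block 0.59 [298.6, 190.8, 331.4, 232.5] 573 [312.5 209.2] [[ 0.608 -0.104  0.03 ]] [134. 139.  31.]
top fixture 0.93 [221.5, 176.7, 266.4, 254.8] 2867 [246.  214.9] [[0.589 0.093 0.014]] [118.  82.  53.]
top thumbscrew 0.62 [238.5, 230.3, 250.4, 240.4] 167 [245.8 234.2] [[0.516 0.082 0.13 ]] [ 61. 111. 135.]
top tape_measure 0.93 [168.3, 246.6, 200.6, 278.8] 618 [183.2 262.3] [[0.445 0.27  0.02 ]] [ 55.  95. 107.]
top tape_measure 0.74 [239.3, 228.3, 254.0, 241.4] 131 [245.6 234.5] [[0.529 0.092 0.02 ]] [ 64. 112. 135.]
top marker_black 0.65 [316.0, 271.1, 343.2, 307.7] 160 [327.9 290.4] [[ 0.373 -0.15   0.02 ]] [155. 164. 165.]
top marker_black 0.49 [222.6, 174.7, 269.1, 253.5] 2840 [246.  215.3] [[0.587 0.093 0.02 ]] [119.  82.  52.]
top paint_red 0.56 [337.3, 150.6, 357.4, 176.1] 375 [344.5 163. ] [[ 0.756 -0.202  0.02 ]] [ 67.  74. 160.]
scene block 0.81 [316.2, 229.1, 34
[... 564 characters left out ...]
 [[0.511 0.075 0.13 ]] [ 65. 108. 142.]
scene tape_measure 0.97 [149.8, 203.7, 180.9, 231.5] 851 [164.9 216.5] [[0.44  0.267 0.02 ]] [ 52.  91. 125.]
scene tape_measure 0.45 [217.1, 178.0, 300.6, 256.3] 3675 [257.6 217.2] [[0.58  0.087 0.02 ]] [111.  83.  82.]
scene tape_measure 0.34 [231.0, 195.6, 249.0, 220.4] 267 [239.5 206.6] [[0.578 0.145 0.02 ]] [ 64. 109. 143.]
scene marker_black 0.57 [257.7, 326.4, 317.6, 351.4] 401 [288.1 337.3] [[ 0.377 -0.165  0.02 ]] [130. 146. 172.]
scene paint_red 0.79 [382.1, 212.8, 410.8, 245.1] 723 [395.8 228.7] [[ 0.759 -0.198  0.02 ]] [ 76.  91. 165.]
scene paint_red 0.46 [238.0, 126.6, 258.8, 175.7] 263 [248.  141.9] [[0.778 0.29  0.02 ]] [ 56.  65. 142.]
```

View pics/c_top.png

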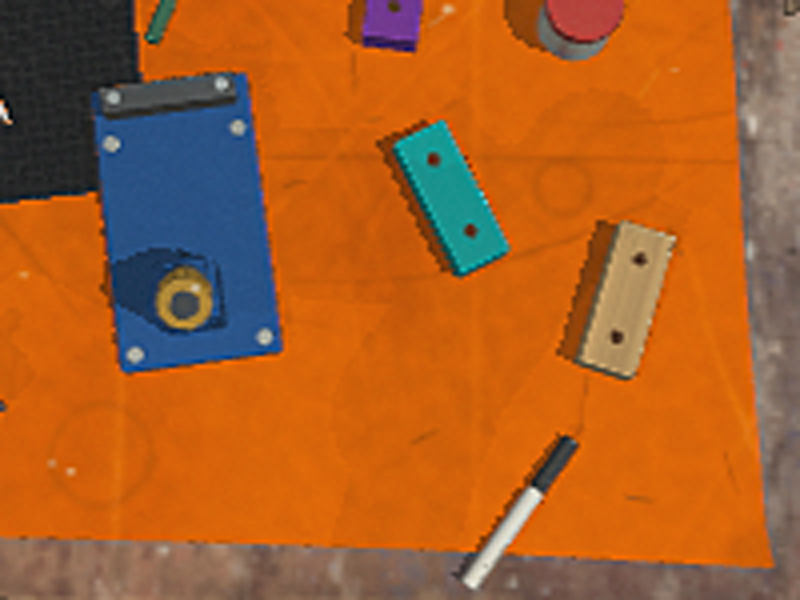

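View pics/c_sc.png

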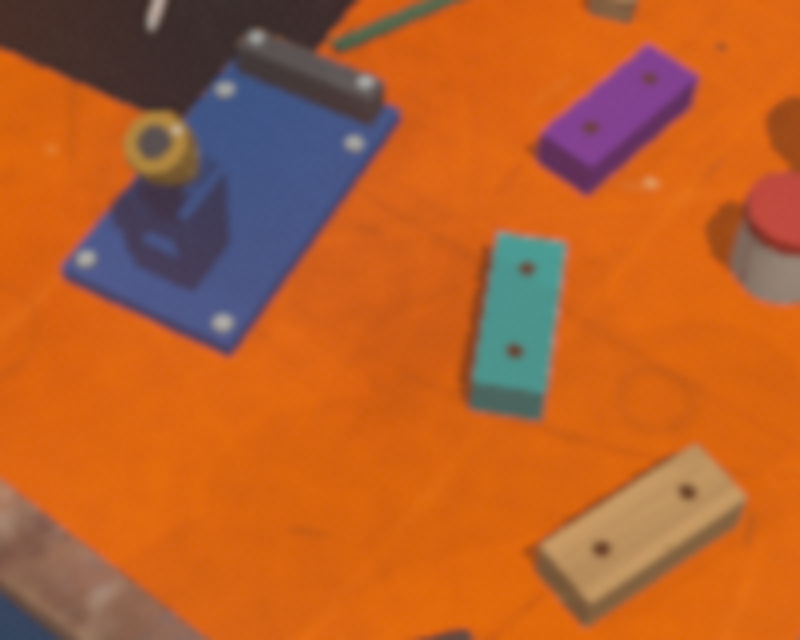

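```bash
cat > fit.py <<'E'
from h import *
from scipy.optimize import minimize
S=8
def box(x0,x1,y0,y1,z0,z1): return np.array([[x,y,z] for x in(x0,x1) for y in(y0,y1) for z in(z0,z1)])
def pose(B,x,y,a):
    c,s=np.cos(a),np.sin(a); return np.c_[c*B[:,0]-s*B[:,1]+x, s*B[:,0]+c*B[:,1]+y, B[:,2]]
def sil(p,B,roi):
    x0,y0,x1,y1=roi
    uv=(proj(p,B)-[x0,y0]+.5)*S
    m=np.zeros(((y1-y0)*S,(x1-x0)*S),np.uint8)
    cv2.fillConvexPoly(m,cv2.convexHull((uv*16-8).round().astype(np.int32)),255,shift=4)
    return cv2.resize(m,None,fx=1/S,fy=1/S,interpolation=cv2.INTER_AREA)/255.
def fit(data,B,x0):
    # data: (p,mask float,weight,roi)
    f=lambda v:sum((w*(sil(p,pose(B,*v),roi)-m)**2).sum() for p,m,w,roi in data)
    r=minimize(f,x0,method="Nelder-Mead",options=dict(initial_simplex=np.array([x0]+[np.add(x0,d) for d in([.006,0,0],[0,.006,0],[0,0,.05])]),xatol=1e-5,fatol=1e-3))
    return r.x,r.fun
def roi_of(p,P,pad=12):
    uv=proj(p,P); return [int(uv[:,0].min()-pad),int(uv[:,1].min()-pad),int(uv[:,0].max()+pad),int(uv[:,1].max()+pad)]
plate=box(-.1075,.1075,-.06,.06,0,.014); fence=box(.08,.1,-.05,.05,.014,.04); blk=box(-.055,.055,-.021,.021,0,.03)
def sub(p,roi,a): return a[roi[1]:roi[3],roi[0]:roi[2]]
def trace_mask(p,q,at):
    best=None
    for r in env.trace(p,q):
        m=r["pixels"]; v,u=np.nonzero(m)
        if np.hypot(u.mean()-at[0],v.mean()-at[1])<6 and len(u)>400 and (best is None or r["confidence"]>best[0]): best=(r["confidence"],m)
    return best[1] if best else None
E
python3 - <<'E'
from fit import *
ps={n:env.get_image(n) for n in("top","scene")}
D=[];DB=[]
for n,p in ps.items():
    f=p["frame"].astype(float); b,g,r=f[...,0],f[...,1],f[...,2]
    fp=pose(plate,.587,.092,.09)
    roi=roi_of(p,fp)
    # soft blue membership between orange & blue along B-R
    m=np.clip(((b-r)+ 30)/60,0,1); m=(b-r>-25).astype(float)
    w=np.ones_like(m)
    fe=cv2.convexHull(proj(p,pose(fence,.587,.092,.09)).round().astype(np.int32)); wm=np.zeros(m.shape,np.uint8); cv2.fillConvexPoly(wm,fe,1); wm=cv2.dilate(wm,np.ones((7,7)))
    w[wm>0]=0
    mat=(f.max(2)<60)&(b-r<15); w[cv2.dilate(mat.astype(np.uint8),np.ones((3,3)))>0]=0
    D.append((p,sub(p,roi,m),sub(p,roi,w),roi))
    at=proj(p,[[.53,-.234,.02]])[0]; tm=trace_mask(p,"block",at)
    print(n,at,None if tm is None else tm.sum())
    roi=roi_of(p,pose(blk,.53,-.234,0))
    hsv=cv2.cvtColor(p["frame"],cv2.COLOR_BGR2HSV)
    bm=(tm.astype(float) if tm is not None else None)
    if bm is not None: DB.append((p,sub(p,roi,bm),np.ones_like(sub(p,roi,bm)),roi))
for d in(D[:1],D[1:],D): 
    r,f=fit(d,plate,[.587,.092,.09]); print("fix",r.round(4),np.degrees(r[2]).round(2),round(f,1))
for d in(DB[:1],DB[1:],DB): 
    r2,f=fit(d,blk,[.53,-.234,-.25]); print("blk",r2.round(4),np.degrees(r2[2]).round(2),round(f,1))
for n,p in ps.items():
    P=np.vstack([pose(plate,*r),pose(fence,*r),pose(box(-.09,-.044,-.021,.021,.014,.095),*r),pose(blk,*r2)])
    roi=(200,160,400,310) if n=="top" else (200,170,400,330)
    crop(p,*roi,4,n+"_ov.png",proj(p,P))
E
```

```text
top [356.269006   236.64448991] 535
scene [358.08423687 303.03377117] 1210
fix [0.5917 0.0947 0.1554] 8.9 161.0
fix [0.5928 0.0948 0.1695] 9.71 902.2
fix [0.5924 0.0948 0.1644] 9.42 1068.7
blk [ 0.5357 -0.233  -0.2937] -16.83 56.9
blk [ 0.5345 -0.2352 -0.2836] -16.25 30.6
blk [ 0.5345 -0.235  -0.2889] -16.55 97.7
```

View pics/top_ov.png

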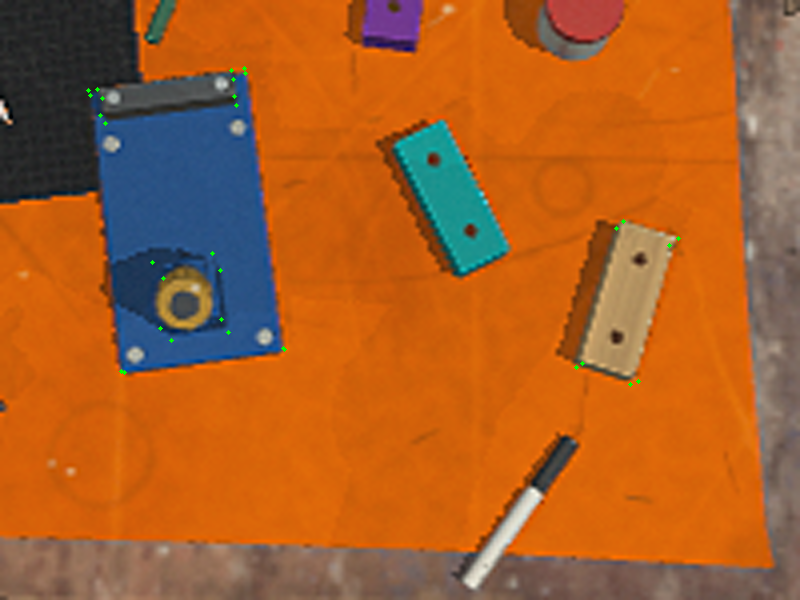

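View pics/scene_ov.png

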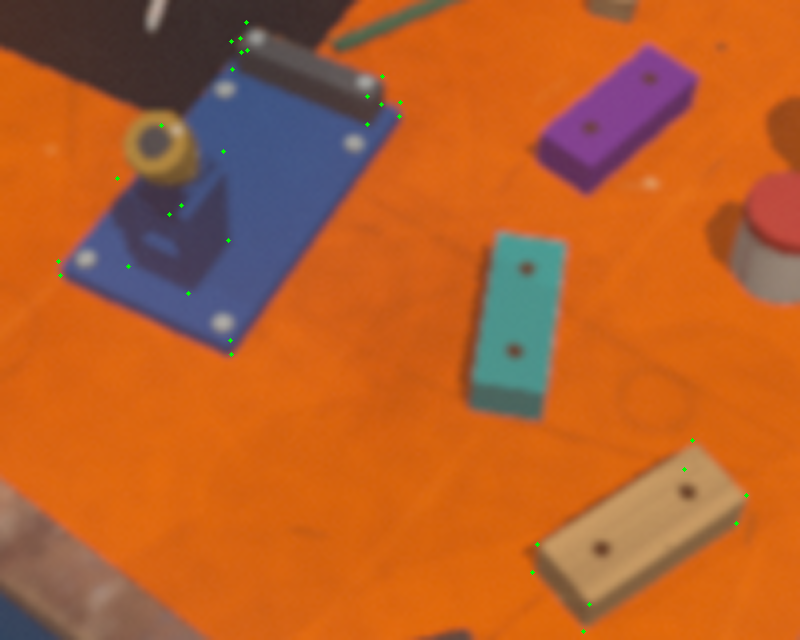

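```bash
cat > edge.py <<'E'
from fit import *
from scipy.ndimage import map_coordinates
def edges(p,A,B,z,n=40,half=5,lo=.12,hi=.88,chan=lambda f:f[...,2]-f[...,0]):
    """sample across projected world edge A-B (inside on left of A->B in image or not, sign-free); return world pts at height z"""
    a,b=proj(p,[[*A,z],[*B,z]]); d=(b-a)/np.linalg.norm(b-a); nrm=np.array([-d[1],d[0]])
    s=chan(p["frame"].astype(float)); t=np.linspace(-half,half,half*20+1); out=[]
    for k in np.linspace(lo,hi,n):
        q=a+(b-a)*k+t[:,None]*nrm
        v=map_coordinates(s,[q[:,1],q[:,0]],order=1)
        v0,v1=v[:15].mean(),v[-15:].mean()
        if abs(v1-v0)<50: continue
        h=(v-(v0+v1)/2)*np.sign(v1-v0); c=np.nonzero((h[:-1]<0)&(h[1:]>=0))[0]
        if len(c)!=1: continue
        out.append(q[c[0]])
    if len(out)<4: return None
    W=plane(p,out,z)[:,:2]
    L=cv2.fitLine(W.astype(np.float32),cv2.DIST_HUBER,0,.001,.0001).ravel()
    return W,L
def line_report(name,W,L,ref):
    x,y,a=ref; dirn=np.degrees(np.arctan2(L[1],L[0]))
    off=(np.array(L[2:])-[x,y])@np.array([[np.cos(a),-np.sin(a)],[np.sin(a),np.cos(a)]])
    n=np.array([-L[1],L[0]]); print(name,len(W),"dir",round(dirn,2),"mean in frame(mm)",(off*1000).round(1),"rms",((W-L[2:])@n).std().round(5))
E
python3 - <<'E'
from edge import *
ref=(.5917,.0947,np.radians(8))
def c(x,y): return pose(np.array([[x,y,0.]]),*ref)[0,:2]
for n in("top","scene"):
    p=env.get_image(n)
    for nm,A,B,z,lo,hi in(("right",(-.1075,-.06),(.1075,-.06),0,.08,.92),("front",(-.1075,.06),(-.1075,-.06),0,.08,.92),("left",(-.1075,.06),(.1075,.06),.014,.05,.5),("back",(.1075,.06),(.1075,-.06),.014,.1,.9)):
        e=edges(p,c(*A),c(*B),z,lo=lo,hi=hi)
        if e: line_report(n+" "+nm,*e,ref)
    rb=(.5345,-.235,-.2889)
    def cb(x,y): return pose(np.array([[x,y,0.]]),*rb)[0,:2]
    for nm,A,B,z in(("right",(-.055,-.021),(.055,-.021),0 if n=="scene" else .03),("front",(-.055,.021),(-.055,-.021),0),("left",(-.055,.021),(.055,.021),.03 if n=="scene" else 0),("back",(.055,.021),(.055,-.021),.03)):
        e=edges(p,cb(*A),cb(*B),z,half=4,chan=lambda f:f[...,2]-f[...,0])
        if e: line_report(n+" blk "+nm,*e,rb)
E
```

```text
top right 40 dir 8.95 mean in frame(mm) [ -0.  -59.8] rms 0.00036
top front 40 dir -80.87 mean in frame(mm) [-107.8   -2.5] rms 0.00034
top left 40 dir 8.86 mean in frame(mm) [-49.7  59.9] rms 0.00044
top back 30 dir -81.12 mean in frame(mm) [109.2 -19.6] rms 0.00198
top blk right 40 dir -16.91 mean in frame(mm) [  2.9 -18.7] rms 0.00043
top blk front 40 dir 73.3 mean in frame(mm) [-53.8   0.4] rms 0.00034
top blk left 10 dir -16.67 mean in frame(mm) [-22.5  24.9] rms 0.00024
top blk back 40 dir 73.98 mean in frame(mm) [56.4 -0.5] rms 0.0004
scene right 40 dir 8.85 mean in frame(mm) [ -1.9 -61.1] rms 0.00028
scene front 40 dir -80.88 mean in frame(mm) [-108.    -3.6] rms 0.00026
scene left 34 dir 8.77 mean in frame(mm) [-60.1  54.9] rms 0.00159
scene back 25 dir -80.9 mean in frame(mm) [119.1 -13.7] rms 0.00388
scene blk right 40 dir -17.15 mean in frame(mm) [-10.6 -21.3] rms 0.00014
scene blk front 40 dir 73.07 mean in frame(mm) [-53.4  -2.8] rms 0.00025
scene blk left 40 dir -17.23 mean in frame(mm) [-0.7 22.4] rms 0.0003
scene blk back 40 dir 71.97 mean in frame(mm) [56.3  3.1] rms 0.00034
```

```bash
cat > mv.py <<'E'
from h import *
from scipy.spatial.transform import Rotation as R
def Rdown(ydeg):
    a=np.radians(ydeg); y=np.array([np.cos(a),np.sin(a),0]); z=np.array([0,0,-1.]); return np.column_stack([np.cross(y,z),y,z])
def to(P,Rt,o=None):
    o=o or env.observe(); R0=o["tool_rot"]
    print("lin",(R0.T@(np.array(P)-o["position"])*1000).round(1).tolist(),"ang",np.degrees(R.from_matrix(R0.T@Rt).as_rotvec()).round(2).tolist())
E
python3 - <<'E'
from mv import *
to([.536,-.2344,.16],Rdown(73.1))
to([.536,-.2344,.02],Rdown(73.1))
E
```

```text
lin [-585.0, -549.7, 82.3] ang [0.0, 0.0, -6.75]
lin [-585.0, -549.7, 222.3] ang [0.0, 0.0, -6.75]
```

Request:
servo_tool:
  commands:
    - {"linear": [-20, -19, 0], "angular": [0, 0, 0], "gripper": 1}
    - {"linear": [-50, -47, 3], "angular": [0, 0, -1], "gripper": 1}
    - {"linear": [-84, -79, 6], "angular": [0, 0, -2], "gripper": 1}
    - {"linear": [-118, -111, 9], "angular": [0, 0, -3], "gripper": 1}
    - {"linear": [-152, -143, 12], "angular": [0, 0, -4], "gripper": 1}
    - {"linear": [-186, -175, 15], "angular": [0, 0, -5], "gripper": 1}
    - {"linear": [-220, -207, 18], "angular": [0, 0, -6], "gripper": 1}
    - {"linear": [-254, -239, 20], "angular": [0, 0, -6.75], "gripper": 1}
    - {"linear": [-288, -271, 22], "angular": [0, 0, -6.75], "gripper": 1}
    - {"linear": [-322, -303, 25], "angular": [0, 0, -6.75], "gripper": 1}
    - {"linear": [-356, -335, 28], "angular": [0, 0, -6.75], "gripper": 1}
    - {"linear": [-390, -367, 30], "angular": [0, 0, -6.75], "gripper": 1}
    - {"linear": [-424, -399, 35], "angular": [0, 0, -6.75], "gripper": 1}
    - {"linear": [-458, -431, 40], "angular": [0, 0, -6.75], "gripper": 1}
    - {"linear": [-492, -463, 50], "angular": [0, 0, -6.75], "gripper": 1}
    - {"linear": [-526, -495, 60], "angular": [0, 0, -6.75], "gripper": 1}
    - {"linear": [-556, -523, 70], "angular": [0, 0, -6.75], "gripper": 1}
    - {"linear": [-575, -541, 80], "angular": [0, 0, -6.75], "gripper": 1}
    - {"linear": [-585, -549.7, 82.3], "angular": [0, 0, -6.75], "gripper": 1}
    - {"linear": [-585, -549.7, 82.3], "angular": [0, 0, -6.75], "gripper": 1}

```text
time_s: 3.2
position: [0.5361, -0.2352, 0.1595]
tool_rot: [[-0.956, 0.292, -0.001], [0.292, 0.956, 0.0], [0.001, 0.0, -1.0]]
ft_force: [0.3, 0.6, -0.3]
grip_width: 0.0854
```

```bash
python3 - <<'E'
from mv import *
to([.536,-.2344,.16],Rdown(73.1))
to([.536,-.2344,.02],Rdown(73.1)); print(env.observe()["time_s"])
E
```

```text
lin [0.3, 0.7, -0.5] ang [0.01, -0.04, -0.07]
lin [0.2, 0.7, 139.5] ang [0.01, -0.04, -0.07]
3.2
```

Request:
servo_tool:
  commands:
    - {"linear": [0, 0.5, 20], "angular": [0, 0, 0], "gripper": 1}
    - {"linear": [0, 0.5, 50], "angular": [0, 0, 0], "gripper": 1}
    - {"linear": [0, 0.5, 85], "angular": [0, 0, 0], "gripper": 1}
    - {"linear": [0, 0.5, 115], "angular": [0, 0, 0], "gripper": 1}
    - {"linear": [0, 0.5, 132], "angular": [0, 0, 0], "gripper": 1}
    - {"linear": [0, 0.5, 139], "angular": [0, 0, 0], "gripper": 1}
    - {"linear": [0, 0.5, 139], "angular": [0, 0, 0], "gripper": 1}
    - {"linear": [0, 0.5, 139], "angular": [0, 0, 0], "gripper": -0.2}
    - {"linear": [0, 0.5, 139], "angular": [0, 0, 0], "gripper": -0.5}
    - {"linear": [0, 0.5, 139], "angular": [0, 0, 0], "gripper": -0.5}
    - {"linear": [0, 0.5, 139], "angular": [0, 0, 0], "gripper": -0.5}
    - {"linear": [0, 0.5, 139], "angular": [0, 0, 0], "gripper": -0.5}
    - {"linear": [0, 0.5, 139], "angular": [0, 0, 0], "gripper": -0.5}
    - {"linear": [0, 0.5, 139], "angular": [0, 0, 0], "gripper": -0.5}
    - {"linear": [0, 0.5, 139], "angular": [0, 0, 0], "gripper": -0.5}
  force: 40

```text
time_s: 4.7
position: [0.5365, -0.2341, 0.0221]
tool_rot: [[-0.957, 0.291, 0.001], [0.291, 0.957, -0.001], [-0.002, -0.0, -1.0]]
ft_force: [-1.1, 0.2, 4.0]
grip_width: 0.0412
```

```bash
python3 - <<'E'
from mv import *
o=env.observe(); print(o["position"],o["grip_width"],o["ft_force"],o["wrist_torque"],o["time_s"])
p=env.get_image("scene"); crop(p,280,170,440,330,4,"g1.png")
E
```

```text
[ 0.53649532 -0.23414624  0.0220812 ] 0.04117609606786165 [-1.07250158  0.19842287  4.03148088] [0.16881405 0.1608628  0.01452146] 4.7
```

View pics/g1.png

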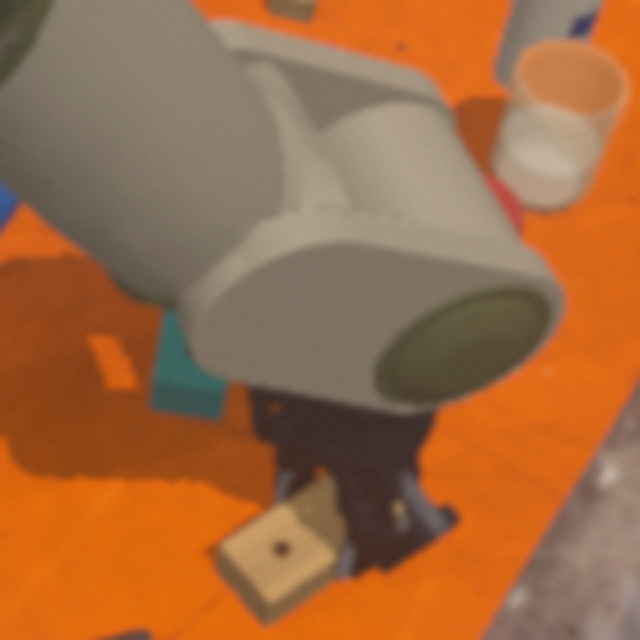

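Request:
servo_tool:
  commands:
    - {"linear": [0, 0, -15], "angular": [0, 0, 0], "gripper": -0.5}
    - {"linear": [0, 0, -40], "angular": [0, 0, 0], "gripper": -0.5}
    - {"linear": [0, 0, -70], "angular": [0, 0, 0], "gripper": -0.5}
    - {"linear": [0, 0, -95], "angular": [0, 0, 0], "gripper": -0.5}
    - {"linear": [0, 0, -110], "angular": [0, 0, 0], "gripper": -0.5}
    - {"linear": [0, 0, -110], "angular": [0, 0, 0], "gripper": -0.5}
    - {"linear": [0, 0, -110], "angular": [0, 0, 0], "gripper": -0.5}

```text
time_s: 5.45
position: [0.5359, -0.2338, 0.1306]
tool_rot: [[-0.957, 0.291, -0.0], [0.291, 0.957, 0.0], [0.0, 0.0, -1.0]]
ft_force: [-0.1, -0.1, -1.1]
grip_width: 0.041
```

```bash
python3 - <<'E'
from mv import *
o=env.observe(); print(o["position"],o["grip_width"],o["ft_force"],o["time_s"])
to([.6135,.0981,.135],Rdown(98.95),o)
E
```

```text
[ 0.53585119 -0.23378735  0.13055761] 0.040965706331845785 [-0.11585619 -0.12620733 -1.14362449] 5.45
lin [22.2, 340.1, -4.4] ang [0.01, -0.02, -25.85]
```

Request:
servo_tool:
  commands:
    - {"linear": [2, 15, -8], "angular": [0, 0, -3], "gripper": -0.5}
    - {"linear": [6, 40, -20], "angular": [0, 0, -7], "gripper": -0.5}
    - {"linear": [10, 75, -30], "angular": [0, 0, -12], "gripper": -0.5}
    - {"linear": [14, 115, -40], "angular": [0, 0, -17], "gripper": -0.5}
    - {"linear": [18, 155, -40], "angular": [0, 0, -22], "gripper": -0.5}
    - {"linear": [22.2, 195, -40], "angular": [0, 0, -25.85], "gripper": -0.5}
    - {"linear": [22.2, 235, -40], "angular": [0, 0, -25.85], "gripper": -0.5}
    - {"linear": [22.2, 275, -40], "angular": [0, 0, -25.85], "gripper": -0.5}
    - {"linear": [22.2, 305, -30], "angular": [0, 0, -25.85], "gripper": -0.5}
    - {"linear": [22.2, 328, -20], "angular": [0, 0, -25.85], "gripper": -0.5}
    - {"linear": [22.2, 340, -5], "angular": [0, 0, -25.85], "gripper": -0.5}
    - {"linear": [22.2, 340, 0], "angular": [0, 0, -25.85], "gripper": -0.5}
    - {"linear": [22.2, 340, 0], "angular": [0, 0, -25.85], "gripper": -0.5}
    - {"linear": [22.2, 340, 0], "angular": [0, 0, -25.85], "gripper": -0.5}

```text
time_s: 6.85
position: [0.6137, 0.0968, 0.1313]
tool_rot: [[-0.988, -0.155, 0.0], [-0.155, 0.988, -0.0], [0.0, -0.0, -1.0]]
ft_force: [0.6, 0.7, -0.0]
grip_width: 0.041
```

```bash
python3 - <<'E'
from mv import *
o=env.observe(); print(o["position"],o["grip_width"],o["ft_force"],o["time_s"])
to([.6135,.0981,.040],Rdown(98.95),o)
for n in("scene","top"):
    p=env.get_image(n); 
    if n=="scene": crop(p,190,130,340,270,4,"l_s.png")
    else: crop(p,190,120,310,270,4,"l_t.png")
E
```

```text
[0.61369564 0.09678209 0.13127685] 0.041037241436519004 [ 0.55036638  0.74737256 -0.01986669] 6.85
lin [-0.0, 1.4, 91.3] ang [-0.01, -0.0, -0.05]
```

View pics/l_s.png

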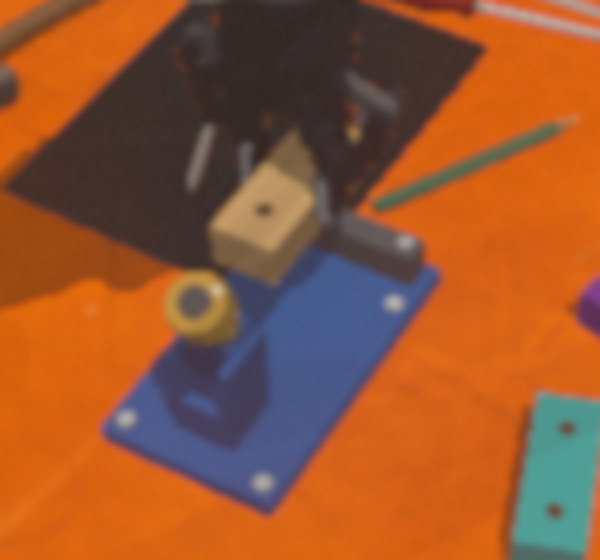

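View pics/l_t.png

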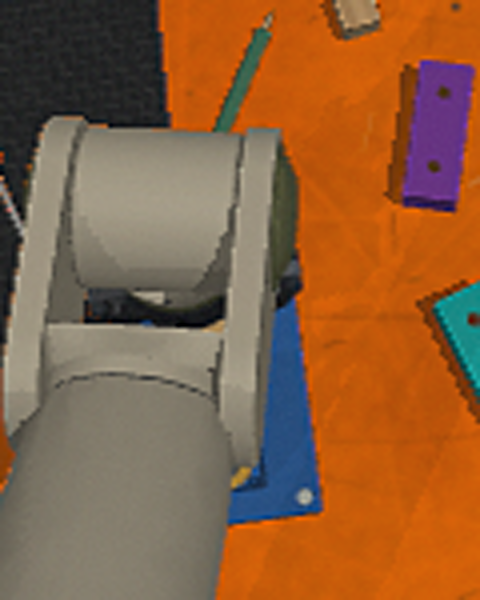

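```bash
python3 - <<'E'
from edge import *
p=env.get_image("scene"); o=env.observe()
t=o["position"]; zb=t[2]-.0221
P=pose(blk+[0,0,zb],t[0]-.0004,t[1],np.radians(8.95))
crop(p,230,150,290,210,10,"l2.png",proj(p,P)); print(zb)
E
```

```text
0.109591876107619
```

View pics/l2.png

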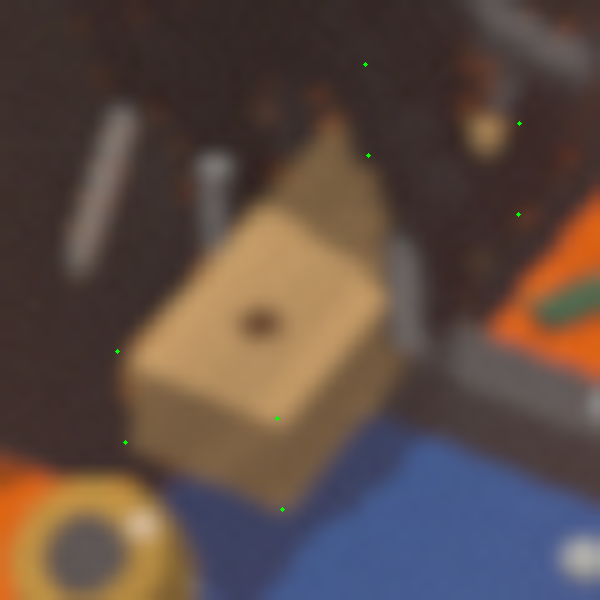

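Request:
servo_tool:
  commands:
    - {"linear": [0, 1.4, 12], "angular": [0, 0, 0], "gripper": -0.5}
    - {"linear": [0, 1.4, 35], "angular": [0, 0, 0], "gripper": -0.5}
    - {"linear": [0, 1.4, 60], "angular": [0, 0, 0], "gripper": -0.5}
    - {"linear": [0, 1.4, 78], "angular": [0, 0, 0], "gripper": -0.5}
    - {"linear": [0, 1.4, 88], "angular": [0, 0, 0], "gripper": -0.5}
    - {"linear": [0, 1.4, 90], "angular": [0, 0, 0], "gripper": -0.5}
    - {"linear": [0, 1.4, 90], "angular": [0, 0, 0], "gripper": -0.5}
    - {"linear": [0, 1.4, 90], "angular": [0, 0, 0], "gripper": -0.5}

```text
time_s: 7.8
position: [0.614, 0.0992, 0.042]
tool_rot: [[-0.988, -0.156, 0.002], [-0.156, 0.988, -0.0], [-0.002, -0.0, -1.0]]
ft_force: [-0.2, -0.4, 0.3]
grip_width: 0.0411
```

```bash
python3 - <<'E'
from mv import *
o=env.observe(); print(o["position"],o["grip_width"],o["ft_force"],o["wrist_torque"],o["time_s"])
to([.6135,.0981,.036],Rdown(98.95),o)
E
```

```text
[0.61401448 0.09919852 0.04195554] 0.041075859754763855 [-0.15749886 -0.35645909  0.2977871 ] [-0.01983787 -0.00837759  0.05200278] 7.8
lin [0.7, -1.0, 6.0] ang [-0.02, 0.1, -0.0]
```

Request:
servo_tool:
  commands:
    - {"linear": [0.3, -0.8, 2], "angular": [0, 0, 0], "gripper": -0.5}
    - {"linear": [0.3, -0.8, 3.5], "angular": [0, 0, 0], "gripper": -0.5}
    - {"linear": [0.3, -0.8, 4.5], "angular": [0, 0, 0], "gripper": -0.5}
    - {"linear": [0.3, -0.8, 5], "angular": [0, 0, 0], "gripper": -0.5}
    - {"linear": [0.3, -0.8, 5], "angular": [0, 0, 0], "gripper": -0.5}

```text
time_s: 8.3
position: [0.6133, 0.0983, 0.0362]
tool_rot: [[-0.988, -0.156, 0.0], [-0.156, 0.988, -0.0], [-0.0, -0.0, -1.0]]
ft_force: [-1.4, -0.2, 1.5]
grip_width: 0.0416
```

Request:
servo_tool:
  commands:
    - {"linear": [0, 0, 0.5], "angular": [0, 0, 0], "gripper": -0.5}
    - {"linear": [0, 0, 0.5], "angular": [0, 0, 0], "gripper": -0.5}

```text
time_s: 8.5
position: [0.6133, 0.0984, 0.0361]
tool_rot: [[-0.988, -0.156, 0.0], [-0.156, 0.988, -0.0], [-0.0, -0.0, -1.0]]
ft_force: [-3.5, -0.7, 5.9]
grip_width: 0.0412
```

Request:
servo_tool:
  commands:
    - {"linear": [-0.7, 0, -0.3], "angular": [0, 0, 0], "gripper": -0.5}
    - {"linear": [-1.4, 0, -0.3], "angular": [0, 0, 0], "gripper": -0.5}
    - {"linear": [-2, 0, -0.3], "angular": [0, 0, 0], "gripper": -0.5}
    - {"linear": [-2, 0, -0.3], "angular": [0, 0, 0], "gripper": -0.5}

```text
time_s: 8.9
position: [0.6151, 0.0987, 0.0361]
tool_rot: [[-0.988, -0.156, -0.0], [-0.156, 0.988, -0.0], [0.0, -0.0, -1.0]]
ft_force: [-4.8, -0.6, 5.5]
grip_width: 0.0413
```

Request:
servo_tool:
  commands:
    - {"linear": [-0.5, 0, 0], "angular": [0, 0, 0], "gripper": -0.5}
    - {"linear": [-1, 0, 0], "angular": [0, 0, 0], "gripper": -0.5}
    - {"linear": [-1, 0, 0], "angular": [0, 0, 0], "gripper": -0.5}

```text
time_s: 9.2
position: [0.6161, 0.0988, 0.0361]
tool_rot: [[-0.988, -0.156, -0.0], [-0.156, 0.988, -0.0], [0.0, -0.0, -1.0]]
ft_force: [-3.5, 0.1, 4.9]
grip_width: 0.0409
```

Request:
servo_tool:
  commands:
    - {"linear": [-0.5, 0, 0], "angular": [0, 0, 0], "gripper": -0.5}
    - {"linear": [-0.7, 0, 0], "angular": [0, 0, 0], "gripper": -0.5}

```text
time_s: 9.4
position: [0.6167, 0.0989, 0.0361]
tool_rot: [[-0.988, -0.156, -0.001], [-0.156, 0.988, -0.0], [0.001, -0.0, -1.0]]
ft_force: [-4.4, -0.5, 6.8]
grip_width: 0.0414
```

Request:
servo_tool:
  commands:
    - {"linear": [-0.5, 0, 0], "angular": [0, 0, 0], "gripper": -0.5}
    - {"linear": [-0.7, 0, 0], "angular": [0, 0, 0], "gripper": -0.5}

```text
time_s: 9.6
position: [0.6174, 0.099, 0.0361]
tool_rot: [[-0.988, -0.156, -0.001], [-0.156, 0.988, -0.0], [0.001, -0.0, -1.0]]
ft_force: [-4.8, -0.3, 5.3]
grip_width: 0.0416
```

Request:
servo_tool:
  commands:
    - {"linear": [-0.5, 0, 0], "angular": [0, 0, 0], "gripper": -0.5}
    - {"linear": [-0.7, 0, 0], "angular": [0, 0, 0], "gripper": -0.5}

```text
time_s: 9.8
position: [0.6176, 0.0991, 0.0361]
tool_rot: [[-0.988, -0.156, -0.002], [-0.156, 0.988, -0.0], [0.002, -0.0, -1.0]]
ft_force: [-7.9, -1.5, 7.9]
grip_width: 0.0412
```

Contact is beginning: force is rising and motion is lagging. I push a little more.

Request:
servo_tool:
  commands:
    - {"linear": [-0.5, 0, 0], "angular": [0, 0, 0], "gripper": -0.5}
    - {"linear": [-0.7, 0, 0], "angular": [0, 0, 0], "gripper": -0.5}
    - {"linear": [-0.7, 0, 0], "angular": [0, 0, 0], "gripper": -0.5}

```text
time_s: 10.1
position: [0.6176, 0.0991, 0.0361]
tool_rot: [[-0.988, -0.156, -0.004], [-0.156, 0.988, -0.001], [0.004, -0.0, -1.0]]
ft_force: [-9.8, -2.5, 9.1]
grip_width: 0.041
```

Request:
servo_tool:
  commands:
    - {"linear": [-0.6, 0, 0], "angular": [0, 0, 0], "gripper": -0.5}
    - {"linear": [-0.6, 0, 0], "angular": [0, 0, 0], "gripper": -0.5}
    - {"linear": [-0.6, 0, 0], "angular": [0, 0, 0], "gripper": 0.3}
    - {"linear": [-0.6, 0, 0], "angular": [0, 0, 0], "gripper": 0.3}
    - {"linear": [-0.6, 0, 0], "angular": [0, 0, 0], "gripper": 0.3}
    - {"linear": [-0.6, 0, 0], "angular": [0, 0, 0], "gripper": 0.8}
    - {"linear": [-0.6, 0, 0], "angular": [0, 0, 0], "gripper": 0.8}
    - {"linear": [-0.6, 0, -10], "angular": [0, 0, 0], "gripper": 0.8}
    - {"linear": [-0.6, 0, -40], "angular": [0, 0, 0], "gripper": 0.8}
    - {"linear": [-0.6, 0, -80], "angular": [0, 0, 0], "gripper": 0.8}
    - {"linear": [-0.6, 0, -120], "angular": [0, 0, 0], "gripper": 0.8}
    - {"linear": [-0.6, 0, -150], "angular": [0, 0, 0], "gripper": 0.8}
    - {"linear": [-0.6, 0, -150], "angular": [0, 0, 0], "gripper": 0.8}

```text
time_s: 11.4
position: [0.6212, 0.0994, 0.1915]
tool_rot: [[-0.988, -0.156, 0.01], [-0.156, 0.988, -0.0], [-0.009, -0.002, -1.0]]
ft_force: [0.4, 0.3, 0.3]
grip_width: 0.0766
```

```bash
python3 - <<'E'
from edge import *
p=env.get_image("scene"); o=env.observe(); print(o["position"],o["time_s"],o["q"].round(1))
F=(.5914,.0946,np.radians(8.95))
Bh=pose(blk+[.025,0,.014],*F)
crop(p,210,140,310,240,8,"r_s.png",np.vstack([proj(p,Bh)]))
p=env.get_image("top"); crop(p,200,150,300,270,5,"r_t.png")
E
```

```text
[0.62029319 0.09941397 0.18854504] 11.45 [  -1.7   31.8   66.3    0.    81.6 -100.6]
```

View pics/r_s.png

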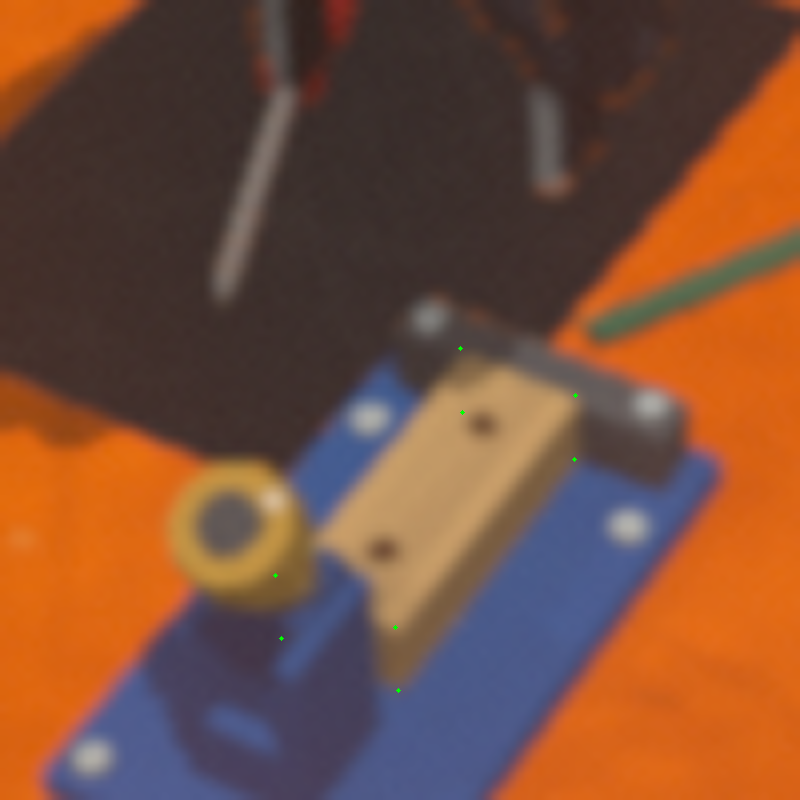

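View pics/r_t.png

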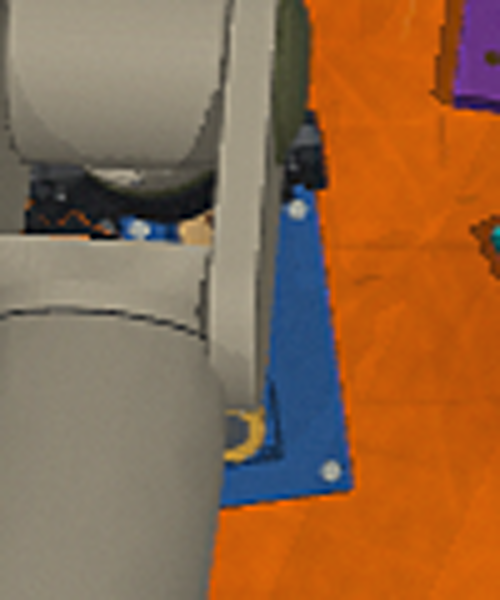

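```bash
python3 - <<'E'
from edge import *
p=env.get_image("scene")
F=(.5914,.0946,np.radians(8.95)); 
def c(x,y): return pose(np.array([[x,y,0.]]),*F)[0,:2]
for nm,A,B,z,lo,hi in(("plate right",(-.1075,-.06),(.1075,-.06),0,.08,.92),("front",(-.1075,.06),(-.1075,-.06),0,.08,.92),
  ("blk R bottom",(-.03,-.021),(.08,-.021),.014,.1,.85),("blk L top",(-.03,.021),(.08,.021),.044,.15,.75)):
    for h in(3,4):
        e=edges(p,c(*A),c(*B),z,lo=lo,hi=hi,half=h)
        if e: line_report(nm,*e,F)
g=lambda f:f.sum(2)
e=edges(p,c(.08,.02),c(.08,-.02),.044,lo=.1,hi=.9,half=3,chan=lambda f:f[...,2]-f[...,0])
if e: line_report("blk back top",*e,F)
E
```

```text
plate right 40 dir 8.94 mean in frame(mm) [  2.3 -60.8] rms 0.00013
plate right 40 dir 8.83 mean in frame(mm) [  9.1 -61. ] rms 0.00023
front 40 dir -81.03 mean in frame(mm) [-107.8    0.7] rms 0.00018
front 40 dir -80.83 mean in frame(mm) [-107.6   -4.6] rms 0.00017
blk R bottom 40 dir 8.99 mean in frame(mm) [ 22.8 -21.8] rms 0.00013
blk R bottom 40 dir 8.99 mean in frame(mm) [ 22.8 -21.8] rms 0.00013
blk L top 36 dir 8.47 mean in frame(mm) [15.7 19.2] rms 0.00068
blk L top 37 dir 8.32 mean in frame(mm) [ 9.2 19. ] rms 0.00109
blk back top 32 dir -81.14 mean in frame(mm) [79.7 -2. ] rms 0.00023
```

```bash
python3 - <<'E'
from edge import *
F=(.5914,.0946,np.radians(8.95)); t=np.radians(27)
az=np.array([-np.sin(t),0,np.cos(t)]); ax=np.array([np.cos(t),0,np.sin(t)]); ay=np.array([0,1,0])
k=np.linspace(0,2*np.pi,60)
ring=.018*(np.cos(k)[:,None]*ax+np.sin(k)[:,None]*ay)
cyl=np.vstack([ring+.012*az,ring-.012*az])
pt=env.get_image("top"); ps=env.get_image("scene")
rs=[r for r in env.trace(ps,"thumbscrew") ]
for r in rs: print(r["confidence"],r["extent"])
ms=rs[0]["pixels"].astype(np.uint8)
im=cv2.imread("pics/top0.png").astype(float); pt["frame"]=im
b=((im[...,2]-im[...,0]>5)).astype(np.uint8); b[:, :232]=0;b[:,262:]=0;b[:222]=0;b[248:]=0
v,u=np.nonzero(b); h=cv2.convexHull(np.c_[u,v].astype(np.int32)); mt=np.zeros_like(b); cv2.fillConvexPoly(mt,h,1)
print("top px",mt.sum(),u.min(),u.max(),v.min(),v.max(),"scene px",ms.sum())
data=[(pt,mt.astype(float),(225,215,268,255)),(ps,ms.astype(float),(215,188,260,225))]
def f(v,ds): 
    P=pose(cyl+v,*F)
    return sum(((sil(p,P,roi)-m[roi[1]:roi[3],roi[0]:roi[2]])**2).sum() for p,m,roi in ds)
for ds in(data,):
    x0=np.array([-.075,0,.12]); r=minimize(f,x0,args=(ds,),method="Nelder-Mead",options=dict(initial_simplex=np.vstack([x0,x0+np.eye(3)*.008])))
    print(r.x.round(4),r.fun)
for y in(0.,):
    r2=minimize(lambda v:f(np.array([v[0],y,v[1]]),data),[-.073,.12],method="Nelder-Mead",options=dict(initial_simplex=[[-.073,.12],[-.065,.12],[-.073,.128]])); print(r2.x.round(4),r2.fun)
P=pose(cyl+r.x,*F)
crop(pt,220,210,270,260,10,"h_t.png",proj(pt,P)); crop(ps,210,180,270,240,10,"h_s.png",proj(ps,P))
E
```

```text
0.61 [227.3, 198.7, 246.3, 214.2]
top px 249 233 252 227 247 scene px 262
[-0.0747  0.0004  0.1178] 79.60682814302191
[-0.0748  0.1183] 80.26548250672818[ WARN:0@2.143] global loadsave.cpp:1063 imwrite_ Unsupported depth image for selected encoder is fallbacked to CV_8U.
```

View pics/h_t.png

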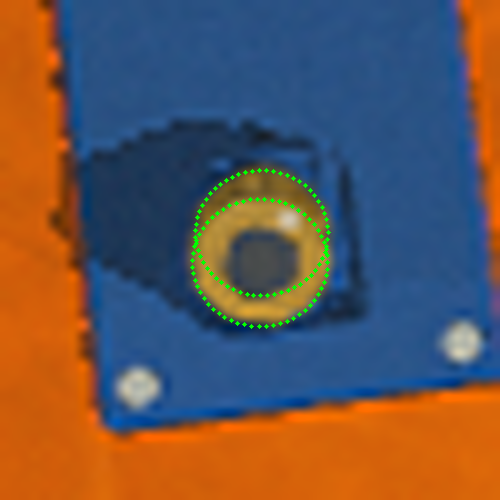

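View pics/h_s.png

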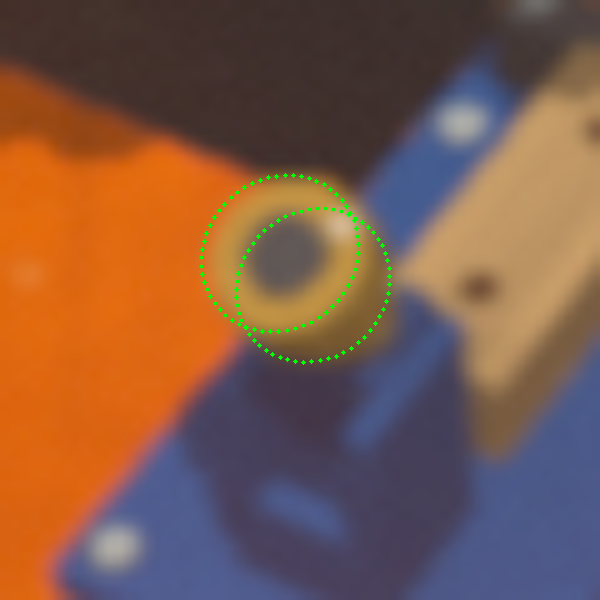

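```bash
cat >> mv.py <<'E'
F=(.5919,.0946,np.radians(8.95)); RF=R.from_euler("z",8.95,degrees=True).as_matrix(); OF=np.array([.5919,.0946,0])
t=np.radians(27); AZ=np.array([-np.sin(t),0,np.cos(t)]); HC=np.array([-.0748,0,.1185])
zt=-AZ; yt=np.array([0,1.,0]); RT=RF@np.column_stack([np.cross(yt,zt),yt,zt])
W=lambda v:OF+RF@np.array(v)
E
python3 - <<'E'
from mv import *
o=env.observe()
print(W(HC),RT)
to(W([.01,0,.235]),Rdown(98.95),o)
to(W(HC+.08*AZ),RT,o)
E
```

```text
[0.51801073 0.08296318 0.1185    ] [[-0.88015806 -0.15557248  0.44846293]
 [-0.1386161   0.98782448  0.07062843]
 [-0.4539905   0.         -0.89100652]]
lin [17.8, -0.4, -50.4] ang [0.03, -0.14, -0.0]
lin [138.9, -0.5, -4.9] ang [0.03, -27.14, -0.01]
```

Request:
servo_tool:
  commands:
    - {"linear": [5, 0, -15], "angular": [0, -2, 0], "gripper": 0.6}
    - {"linear": [15, 0, -35], "angular": [0, -5, 0], "gripper": 0.6}
    - {"linear": [30, 0, -50], "angular": [0, -9, 0], "gripper": 0.6}
    - {"linear": [50, 0, -55], "angular": [0, -13, 0], "gripper": 0.6}
    - {"linear": [75, 0, -55], "angular": [0, -17, 0], "gripper": 0.6}
    - {"linear": [100, 0, -45], "angular": [0, -21, 0], "gripper": 0.6}
    - {"linear": [120, -0.2, -30], "angular": [0, -25, 0], "gripper": 0.6}
    - {"linear": [133, -0.4, -15], "angular": [0, -27.1, 0], "gripper": 0.6}
    - {"linear": [139, -0.5, -5], "angular": [0, -27.1, 0], "gripper": 0.6}
    - {"linear": [139, -0.5, -5], "angular": [0, -27.1, 0], "gripper": 0.6}
    - {"linear": [139, -0.5, -5], "angular": [0, -27.1, 0], "gripper": 0.6}

```text
time_s: 12.8
position: [0.4829, 0.0772, 0.1909]
tool_rot: [[-0.879, -0.155, 0.45], [-0.138, 0.988, 0.071], [-0.455, 0.0, -0.89]]
ft_force: [0.1, -0.3, 0.5]
grip_width: 0.0684
```

```bash
python3 - <<'E'
from mv import *
o=env.observe(); print(o["q"].round(1),o["position"],o["time_s"],o["grip_width"])
to(W(HC-.005*AZ),RT,o)
p=env.get_image("scene"); crop(p,190,130,330,250,5,"a_s.png",proj(p,[W(HC)]))
E
```

```text
[  -9.1    9.7  106.9   13.1   38.2 -116.5] [0.48290239 0.07715599 0.19094136] 12.8 0.06835997351126159
lin [1.3, 0.3, 85.7] ang [-0.0, 0.09, -0.01]
```

View pics/a_s.png

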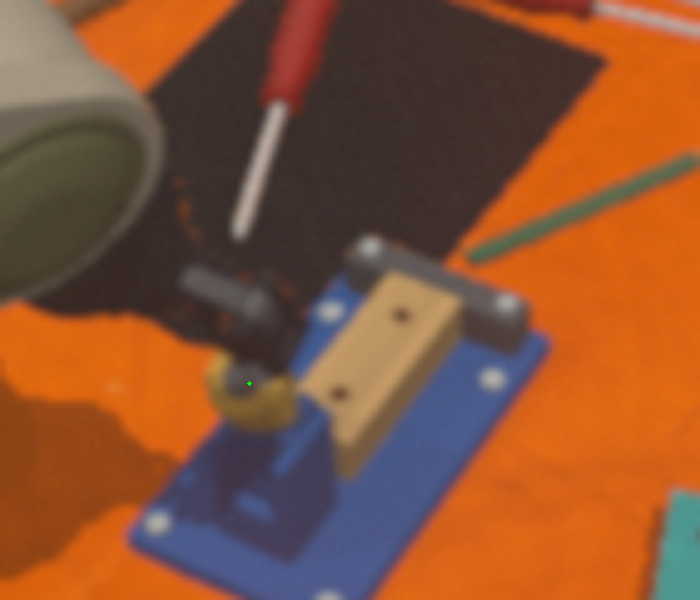

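Request:
servo_tool:
  commands:
    - {"linear": [0.8, 0, 12], "angular": [0, 0, 0], "gripper": 0.6}
    - {"linear": [0.8, 0, 28], "angular": [0, 0, 0], "gripper": 0.6}
    - {"linear": [0.8, 0.2, 45], "angular": [0, 0, 0], "gripper": 0.6}
    - {"linear": [0.8, 0.2, 60], "angular": [0, 0, 0], "gripper": 0.6}
    - {"linear": [0.8, 0.2, 72], "angular": [0, 0, 0], "gripper": 0.6}
    - {"linear": [0.8, 0.2, 80], "angular": [0, 0, 0], "gripper": 0.6}
    - {"linear": [0.8, 0.2, 85], "angular": [0, 0, 0], "gripper": 0.6}
    - {"linear": [0.8, 0.2, 85], "angular": [0, 0, 0], "gripper": 0.6}
    - {"linear": [0.8, 0.2, 85], "angular": [0, 0, 0], "gripper": 0.6}

```text
time_s: 13.75
position: [0.52, 0.0834, 0.1151]
tool_rot: [[-0.879, -0.156, 0.45], [-0.139, 0.988, 0.071], [-0.456, -0.0, -0.89]]
ft_force: [-0.4, 0.6, 0.0]
grip_width: 0.0684
```

```bash
python3 - <<'E'
from mv import *
o=env.observe(); print(o["q"].round(1),o["position"],o["time_s"],o["grip_width"],o["ft_force"])
to(W(HC-.005*AZ),RT,o)
p=env.get_image("scene"); crop(p,210,160,300,230,8,"b_s.png",proj(p,[W(HC)]))
E
```

```text
[  -7.3   20.4  108.2   16.8   26.3 -119.7] [0.52000454 0.0833689  0.11513867] 13.75 0.0684211501815866 [-0.44464459  0.6061825   0.048731  ]
lin [0.3, -0.1, 1.1] ang [-0.0, 0.13, 0.0]
```

View pics/b_s.png

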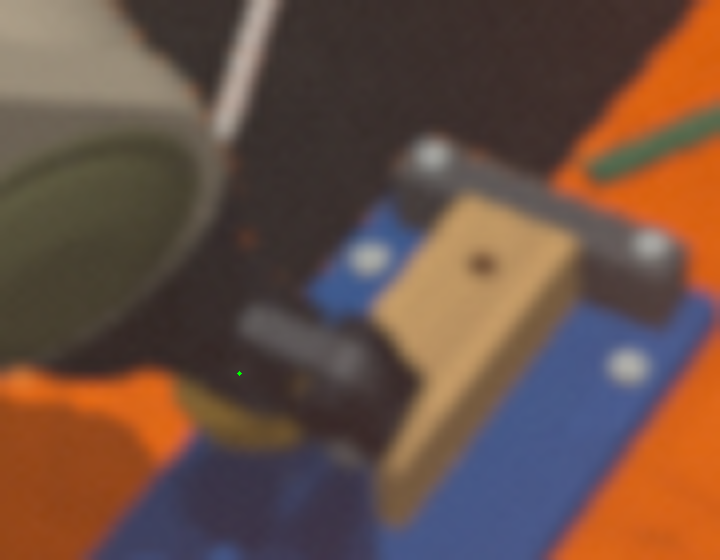

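Request:
servo_tool:
  commands:
    - {"linear": [0, 0, 0], "angular": [0, 0, 0], "gripper": 0.1}
    - {"linear": [0, 0, 0], "angular": [0, 0, 0], "gripper": -0.4}
    - {"linear": [0, 0, 0], "angular": [0, 0, 0], "gripper": -0.6}
    - {"linear": [0, 0, 0], "angular": [0, 0, 0], "gripper": -0.6}
    - {"linear": [0, 0, 0], "angular": [0, 0, 0], "gripper": -0.6}
    - {"linear": [0, 0, 0], "angular": [0, 0, 0], "gripper": -0.6}
    - {"linear": [0, 0, 0], "angular": [0, 0, 0], "gripper": -0.6}
  force: 50

```text
time_s: 14.5
position: [0.52, 0.0827, 0.1154]
tool_rot: [[-0.879, -0.155, 0.451], [-0.139, 0.988, 0.07], [-0.456, -0.001, -0.89]]
ft_force: [-4.9, -7.1, 5.4]
grip_width: 0.0347
```

```bash
cat > st.py <<'E'
from mv import *
o=env.observe(); R0=o["tool_rot"]
print("q",o["q"].round(1),"w",o["grip_width"].round(4),"F tool",(R0.T@o["ft_force"]).round(1),"T tool",(R0.T@o["wrist_torque"]).round(3),"t",o["time_s"])
print("local",(RF.T@(o["position"]-OF)*1000).round(1), "yaw about axis", np.degrees(R.from_matrix(RT.T@R0).as_rotvec()).round(2))
E
python3 st.py
```

```text
Traceback (most recent call last):
  File "st.py", line 3, in <module>
    print("q",o["q"].round(1),"w",o["grip_width"].round(4),"F tool",(R0.T@o["ft_force"]).round(1),"T tool",(R0.T@o["wrist_torque"]).round(3),"t",o["time_s"])
                                  ^^^^^^^^^^^^^^^^^^^^^
AttributeError: 'float' object has no attribute 'round'
```

```bash
sed -i 's/o\["grip_width"\].round(4)/round(o["grip_width"],4)/' st.py; python3 st.py
```

```text
q [  -7.4   20.3  108.2   16.7   26.2 -119.7] w 0.0347 F tool [ 2.8 -6.2 -7.5] T tool [1.035 0.625 0.041] t 14.5
local [-72.9  -0.6 115.4] yaw about axis [ 0.08 -0.16 -0.01]
```

Request:
servo_tool:
  commands:
    - {"linear": [0, -0.6, 0], "angular": [0, 0, 1], "gripper": -0.6}
    - {"linear": [0, -0.6, 0], "angular": [0, 0, 4], "gripper": -0.6}
    - {"linear": [0, -0.6, 0], "angular": [0, 0, 8], "gripper": -0.6}
    - {"linear": [0, -0.6, 0], "angular": [0, 0, 12], "gripper": -0.6}
    - {"linear": [0, -0.6, 0], "angular": [0, 0, 16], "gripper": -0.6}
    - {"linear": [0, -0.6, 0], "angular": [0, 0, 20], "gripper": -0.6}

```text
time_s: 15.1
position: [0.52, 0.0824, 0.1154]
tool_rot: [[-0.879, 0.157, 0.451], [0.21, 0.975, 0.07], [-0.429, 0.156, -0.89]]
ft_force: [-4.3, -4.1, 6.0]
grip_width: 0.0348
```

```bash
python3 st.py
```

```text
q [ -7.4  20.3 108.2  16.8  26.3 -99.7] w 0.0348 F tool [ 0.4 -3.7 -7.5] T tool [ 0.763  0.35  -0.231] t 15.1
local [-72.9  -0.9 115.4] yaw about axis [ 0.03 -0.15 20.11]
```

Request:
servo_tool:
  commands:
    - {"linear": [0, 0, 0], "angular": [0, 0, 5], "gripper": -0.6}
    - {"linear": [0, 0, 0], "angular": [0, 0, 10], "gripper": -0.6}
    - {"linear": [0, 0, 0], "angular": [0, 0, 15], "gripper": -0.6}
    - {"linear": [0, 0, 0], "angular": [0, 0, 20], "gripper": -0.6}
    - {"linear": [0, 0, 0], "angular": [0, 0, 25], "gripper": -0.6}
    - {"linear": [0, 0, 0], "angular": [0, 0, 30], "gripper": -0.6}
    - {"linear": [0, 0, 0], "angular": [0, 0, 35], "gripper": -0.6}
    - {"linear": [0, 0, 0], "angular": [0, 0, 40], "gripper": -0.6}

```text
time_s: 15.9
position: [0.5198, 0.082, 0.1152]
tool_rot: [[-0.572, 0.686, 0.45], [0.788, 0.612, 0.07], [-0.228, 0.395, -0.89]]
ft_force: [-6.2, -8.5, 5.5]
grip_width: 0.0345
```

```bash
python3 st.py
```

```text
q [ -7.5  20.3 108.2  16.8  26.3 -59.7] w 0.0345 F tool [-4.4 -7.3 -8.2] T tool [ 1.367 -0.583 -0.221] t 15.9
local [-73.2  -1.2 115.2] yaw about axis [ 1.000e-02 -1.400e-01  6.015e+01]
```

Request:
servo_tool:
  commands:
    - {"linear": [-0.4, -0.6, 0], "angular": [0, 0, 5], "gripper": -0.6}
    - {"linear": [-0.7, -1.2, -0.3], "angular": [0, 0, 10], "gripper": -0.6}
    - {"linear": [-0.7, -1.2, -0.3], "angular": [0, 0, 15], "gripper": -0.6}
    - {"linear": [-0.7, -1.2, -0.3], "angular": [0, 0, 20], "gripper": -0.6}
    - {"linear": [-0.7, -1.2, -0.3], "angular": [0, 0, 25], "gripper": -0.6}
    - {"linear": [-0.7, -1.2, -0.3], "angular": [0, 0, 30], "gripper": -0.6}
    - {"linear": [-0.7, -1.2, -0.3], "angular": [0, 0, 35], "gripper": -0.6}
    - {"linear": [-0.7, -1.2, -0.3], "angular": [0, 0, 40], "gripper": -0.6}

```text
time_s: 16.7
position: [0.5193, 0.0818, 0.115]
tool_rot: [[0.002, 0.893, 0.45], [0.997, -0.038, 0.071], [0.081, 0.448, -0.89]]
ft_force: [-0.5, 1.9, 3.1]
grip_width: 0.035
```

```bash
python3 st.py
```

```text
q [ -7.6  20.3 108.3  17.1  26.3 -20. ] w 0.035 F tool [ 2.2  0.9 -2.9] T tool [ 0.385  0.368 -0.196] t 16.7
local [-73.7  -1.4 115. ] yaw about axis [-1.1000e-01 -5.0000e-02  1.0016e+02]
```

Forces are low and torque is steady at about 0.2 N·m. I continue in smaller steps towards contact, expected at 120 to 172°.

Request:
servo_tool:
  commands:
    - {"linear": [0, 0, 0], "angular": [0, 0, 5], "gripper": -0.6}
    - {"linear": [0, 0, 0], "angular": [0, 0, 10], "gripper": -0.6}
    - {"linear": [0, 0, 0], "angular": [0, 0, 15], "gripper": -0.6}
    - {"linear": [0, 0, 0], "angular": [0, 0, 20], "gripper": -0.6}

```text
time_s: 17.1
position: [0.5191, 0.0818, 0.1149]
tool_rot: [[0.307, 0.839, 0.45], [0.924, -0.377, 0.071], [0.229, 0.393, -0.89]]
ft_force: [-1.7, 1.1, 2.8]
grip_width: 0.0346
```

```bash
python3 st.py
```

```text
q [ -7.6  20.3 108.3  17.1  26.3  -0. ] w 0.0346 F tool [ 1.1 -0.8 -3.2] T tool [ 0.601  0.273 -0.277] t 17.1
local [-73.9  -1.3 114.9] yaw about axis [-1.0000e-01 -1.0000e-02  1.2016e+02]
```

Request:
servo_tool:
  commands:
    - {"linear": [0, 0, 0], "angular": [0, 0, 4], "gripper": -0.6}
    - {"linear": [0, 0, 0], "angular": [0, 0, 8], "gripper": -0.6}
    - {"linear": [0, 0, 0], "angular": [0, 0, 12], "gripper": -0.6}

```text
time_s: 17.4
position: [0.519, 0.0819, 0.1149]
tool_rot: [[0.474, 0.757, 0.449], [0.826, -0.56, 0.072], [0.306, 0.337, -0.891]]
ft_force: [-2.2, 3.1, 3.0]
grip_width: 0.0345
```

```bash
python3 st.py
```

```text
q [ -7.6  20.3 108.3  17.1  26.3  11.9] w 0.0345 F tool [ 2.5 -2.4 -3.5] T tool [ 0.709  0.162 -0.277] t 17.4
local [-74.   -1.2 114.9] yaw about axis [-9.0000e-02  2.0000e-02  1.3212e+02]
```

Request:
servo_tool:
  commands:
    - {"linear": [0, 0, 0], "angular": [0, 0, 4], "gripper": -0.6}
    - {"linear": [0, 0, 0], "angular": [0, 0, 8], "gripper": -0.6}
    - {"linear": [0, 0, 0], "angular": [0, 0, 12], "gripper": -0.6}

```text
time_s: 17.7
position: [0.5189, 0.082, 0.1148]
tool_rot: [[0.621, 0.642, 0.449], [0.691, -0.719, 0.072], [0.369, 0.266, -0.891]]
ft_force: [-2.6, 4.3, 3.1]
grip_width: 0.0348
```

```bash
python3 st.py
```

```text
q [ -7.6  20.3 108.3  17.1  26.3  23.9] w 0.0348 F tool [ 2.5 -3.9 -3.7] T tool [ 0.825  0.138 -0.264] t 17.7
local [-74.1  -1.1 114.8] yaw about axis [-9.0000e-02  4.0000e-02  1.4411e+02]
```

Request:
servo_tool:
  commands:
    - {"linear": [0, 0, 0], "angular": [0, 0, 4], "gripper": -0.6}
    - {"linear": [0, 0, 0], "angular": [0, 0, 8], "gripper": -0.6}
    - {"linear": [0, 0, 0], "angular": [0, 0, 12], "gripper": -0.6}

```text
time_s: 18.0
position: [0.5188, 0.0821, 0.1148]
tool_rot: [[0.741, 0.499, 0.449], [0.527, -0.847, 0.072], [0.416, 0.183, -0.891]]
ft_force: [-3.0, 4.1, 3.6]
grip_width: 0.0348
```

```bash
python3 st.py
```

```text
q [ -7.6  20.3 108.3  17.1  26.3  35.9] w 0.0348 F tool [ 1.4 -4.3 -4.2] T tool [ 0.93   0.065 -0.37 ] t 18.0
local [-74.2  -1.  114.8] yaw about axis [-7.0000e-02  8.0000e-02  1.5611e+02]
```

Request:
servo_tool:
  commands:
    - {"linear": [0, 0, 0], "angular": [0, 0, 4], "gripper": -0.6}
    - {"linear": [0, 0, 0], "angular": [0, 0, 8], "gripper": -0.6}
    - {"linear": [0, 0, 0], "angular": [0, 0, 12], "gripper": -0.6}

```text
time_s: 18.3
position: [0.5187, 0.0822, 0.1148]
tool_rot: [[0.829, 0.334, 0.449], [0.339, -0.938, 0.072], [0.445, 0.093, -0.891]]
ft_force: [-3.1, 5.9, 2.7]
grip_width: 0.0346
```

```bash
python3 st.py
```

```text
q [ -7.5  20.3 108.3  17.1  26.3  47.9] w 0.0346 F tool [ 0.6 -6.3 -3.3] T tool [ 1.083 -0.102 -0.372] t 18.3
local [-74.2  -0.9 114.8] yaw about axis [-6.000e-02  1.100e-01  1.681e+02]
```

Request:
servo_tool:
  commands:
    - {"linear": [0, -0.5, 0], "angular": [0, 0, 3], "gripper": -0.6}
    - {"linear": [0, -0.5, 0], "angular": [0, 0, 6], "gripper": -0.6}
    - {"linear": [0, -0.5, 0], "angular": [0, 0, 8], "gripper": -0.6}

```text
time_s: 18.6
position: [0.5187, 0.0824, 0.1148]
tool_rot: [[0.867, 0.216, 0.449], [0.207, -0.976, 0.071], [0.454, 0.031, -0.891]]
ft_force: [-1.7, 2.3, 2.8]
grip_width: 0.0345
```

```bash
python3 st.py
```

```text
q [ -7.5  20.3 108.3  17.   26.3  56. ] w 0.0345 F tool [ 0.3 -2.5 -3.1] T tool [ 0.611 -0.341 -0.473] t 18.6
local [-74.2  -0.7 114.8] yaw about axis [-8.0000e-02  6.0000e-02  1.7603e+02]
```

Request:
servo_tool:
  commands:
    - {"linear": [0, 0, 0], "angular": [0, 0, 3], "gripper": -0.6}
    - {"linear": [0, 0, 0], "angular": [0, 0, 6], "gripper": -0.6}
    - {"linear": [0, 0, 0], "angular": [0, 0, 6], "gripper": -0.6}

```text
time_s: 18.9
position: [0.5187, 0.0824, 0.1148]
tool_rot: [[0.885, 0.125, 0.449], [0.104, -0.992, 0.072], [0.455, -0.017, -0.891]]
ft_force: [-3.8, 3.2, 4.3]
grip_width: 0.0349
```

```bash
python3 st.py; python3 - <<'E'
from h import *
p=env.get_image("scene"); crop(p,200,140,320,240,6,"t_s.png")
E
```

```text
q [ -7.5  20.3 108.3  17.   26.3  61.9] w 0.0349 F tool [-1.1 -3.7 -5.3] T tool [ 0.702 -0.445  0.002] t 18.9
local [-74.2  -0.6 114.8] yaw about axis [ 8.00e-02 -8.00e-02 -1.78e+02]
```

View pics/t_s.png

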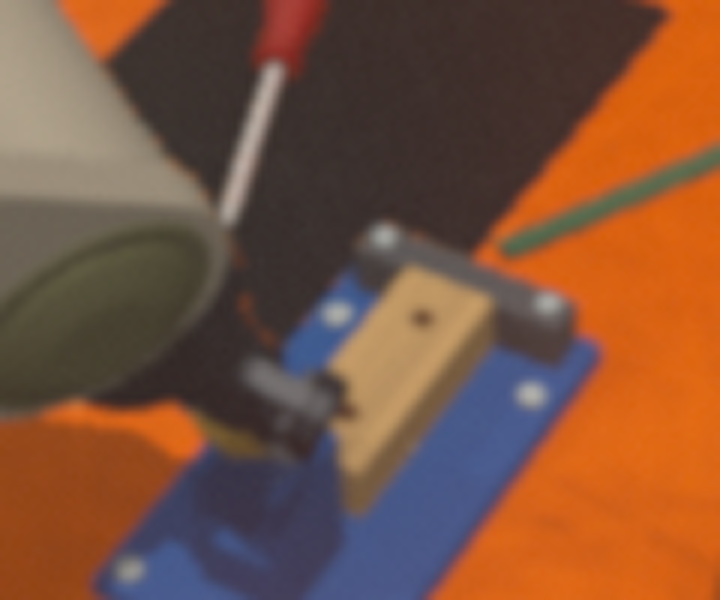

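Request:
servo_tool:
  commands:
    - {"linear": [0, -0.3, 0], "angular": [0, 0, 0], "gripper": -0.6}
    - {"linear": [0, -0.3, 0], "angular": [0, 0, 0], "gripper": 0.2}
    - {"linear": [0, -0.3, 0], "angular": [0, 0, 0], "gripper": 0.6}
    - {"linear": [0, -0.3, 0], "angular": [0, 0, 0], "gripper": 0.6}
    - {"linear": [0, -0.3, 0], "angular": [0, 0, 0], "gripper": 0.6}
    - {"linear": [0, -0.3, -8], "angular": [0, 0, 0], "gripper": 0.6}
    - {"linear": [0, -0.3, -25], "angular": [0, 0, 0], "gripper": 0.6}
    - {"linear": [0, -0.3, -50], "angular": [0, 0, 0], "gripper": 0.6}
    - {"linear": [0, -0.3, -80], "angular": [0, 0, 0], "gripper": 0.6}
    - {"linear": [0, -0.3, -110], "angular": [0, 0, 0], "gripper": 0.6}
    - {"linear": [0, -0.3, -130], "angular": [0, 0, 0], "gripper": 0.6}
    - {"linear": [0, -0.3, -140], "angular": [0, 0, 0], "gripper": 0.6}
    - {"linear": [0, -0.3, -140], "angular": [0, 0, 0], "gripper": 0.6}

```text
time_s: 20.25
position: [0.4562, 0.0722, 0.2405]
tool_rot: [[0.883, 0.125, 0.452], [0.104, -0.992, 0.07], [0.457, -0.015, -0.889]]
ft_force: [-0.3, -0.1, -0.3]
grip_width: 0.0685
```

```bash
python3 st.py; python3 - <<'E'
from edge import *
p=env.get_image("scene"); crop(p,200,140,320,260,6,"z_s.png")
cv2.imwrite("pics/z_full.png",p["frame"])
F=(.5914,.0946,np.radians(8.95)); 
def c(x,y): return pose(np.array([[x,y,0.]]),*F)[0,:2]
for nm,A,B,z,lo,hi in(("plate right",(-.1075,-.06),(.1075,-.06),0,.08,.92),("blk R bottom",(-.03,-.021),(.08,-.021),.014,.1,.85),("blk back top",(.08,.02),(.08,-.02),.044,.1,.9)):
    e=edges(p,c(*A),c(*B),z,lo=lo,hi=hi,half=3)
    if e: line_report(nm,*e,F)
p=env.get_image("top"); cv2.imwrite("pics/z_top.png",p["frame"])
E
```

```text
q [-10.6   2.9 105.2  12.1  46.7  66.1] w 0.0685 F tool [-0.4  0.   0.2] T tool [-0.067 -0.206  0.015] t 20.25
local [-137.6   -1.   240.5] yaw about axis [ 3.6000e-01  7.0000e-02 -1.7801e+02]
plate right 40 dir 8.93 mean in frame(mm) [ -4.5 -60.8] rms 0.00012
blk R bottom 40 dir 9.07 mean in frame(mm) [ 19.3 -21.9] rms 0.00014
blk back top 40 dir -80.32 mean in frame(mm) [79.5  0.9] rms 0.00024
```

View pics/z_s.png

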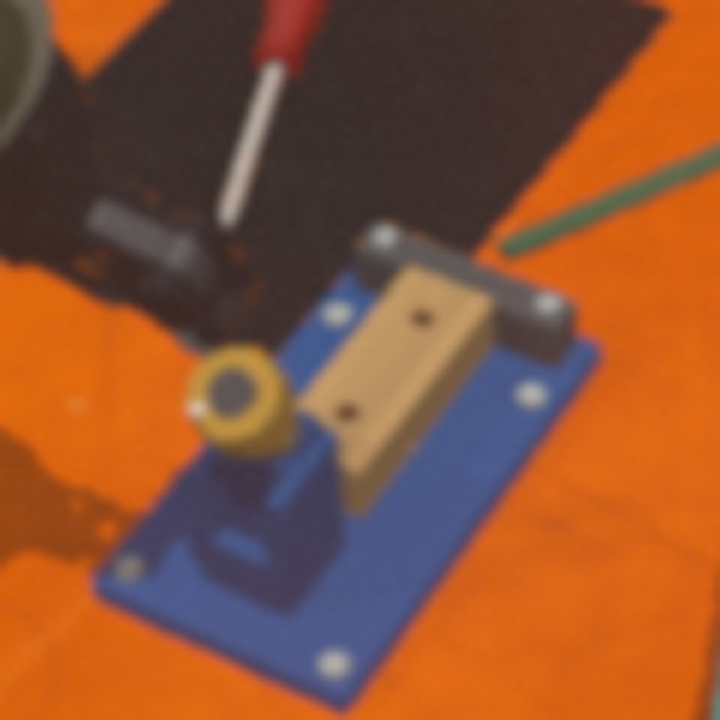

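View pics/z_full.png

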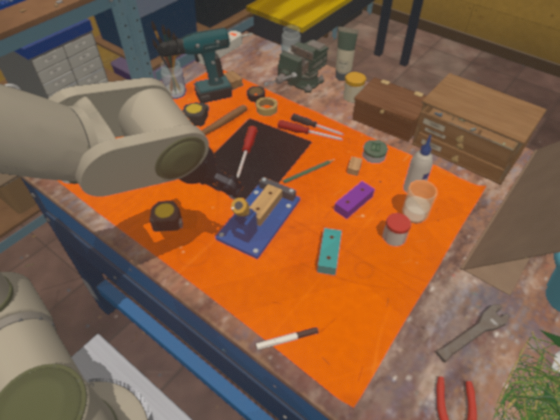

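View pics/z_top.png

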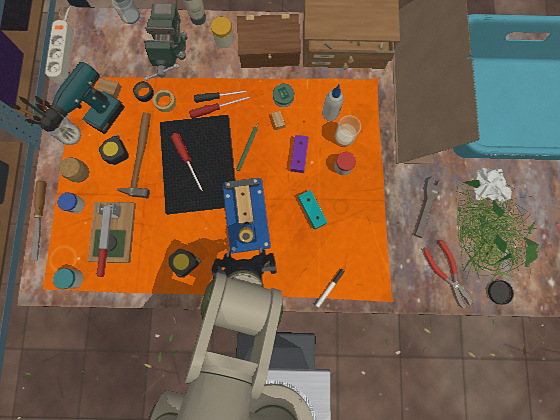

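The block is home and square: its side runs at 9.07° and the plate's at 8.93°. The mark on the head has moved about half a turn, to (232,208). Nothing else has moved, so I hand in.

```bash
python3 -c "
from rig import env
print(env.close_job())"
```

```text
the job is handed in; nothing more can be done
None
```

The wooden block is clamped in the blue fixture, and I handed the job in at about 20 s.

- **Placing:** I laid the block on the bed and pushed it against the fence until the contact force rose to about 10 N, then let go. After clamping, its side measured 9.07° against the plate's 8.93°. Its edge lay 38.9 mm from the plate edge, where 39 is exactly central. Its back edge measured 79.5 mm, with the fence at 80, which is within camera error.
- **Clamping:** I gripped the thumbscrew head along its slanted axis and turned it about 182° clockwise. The resisting torque stayed at 0.2–0.28 N·m up to 144°, then rose to 0.47 N·m by 176°. I stopped about 6° after that, roughly 0.7–0.8 rad past contact.
- **Release:** The screw held with no torque from the gripper. After I let go, the mark on the head showed about half a turn and the block had not moved noticeably.
- **Bystanders:** The last top and scene pictures show the other objects where they started, with the robot clear.
- **Uncertain:** The torque readings scatter by about 0.05 N·m, so I know the contact angle only to about 135–143°. I did not see the foot itself on the block. I judged the clamping from the torque rise.

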